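# Knock out a chip-cutter grid and show it to the hygiene camera

### The job

Take the pounder (the mallet with the upright handle), knock the chip cutter's knock-out pin fully down with it - touch the pin with the pounder only - and stand the pounder upright on the counter again. Then draw the cutting grid, which the pin has raised, out of the cutter's head by its tab and hold it up still in front of the inspection camera: its middle at the camera's focus point, its face square to the lens, not rolled, tab upward. Finish while still holding the grid there; do not disturb the other things on the counter.

Things in the scene. Friction and masses are not known exactly. Their poses are not given: they have to be found in the camera images.
- pounder: Kitchen pounder (mallet) standing on its round face: aluminium disc head 56 mm in diameter, 22 mm thick (tapering up to 30 mm), and a straight black round handle 22 mm in diameter on the head's axis, top 133 mm above the face. About 0.4 kg. Origin: centre of the striking face underneath; z along the handle, upward.
- cutter: Chip cutter of bare aluminium and steel, fixed. Head: block 60 (x) by 104 mm (y), top 128 mm above the counter, with an upward-open slot 13 by 73 mm in its middle; a lower trough runs 245 mm to +x. Beside the head at y = -78 mm stands the knock-out pin's boss (36 mm in diameter, 135 mm high). Origin: on the counter under the middle of the head; x along the trough, z up.
- pin_top (a point): Centre of the flat top of the knock-out pin: steel cap 26 mm in diameter, 165 mm above the counter before it is struck and 145 mm when fully down.
- pin (a joint): How far the sprung knock-out pin is down, in m: 0 up, 0.020 fully down. It needs about 10 to 16 N, and stays down by its own friction. It raises the grid 1.5 mm for each mm that it goes down, 30 mm in all.
- grid: Steel cutting grid in the head's slot: frame 70 (y) by 66 (z) by 10 mm (x) with crossed bars; on its top edge a grip tab 36 (y) by 30 (z) by 10 mm (x). 96 mm high, 0.2 kg. Origin: middle of its lower edge; x normal to its face, z to the tab. First its tab is sunk (2 mm proud of the head); with the pin down, 32 mm proud. Draw it straight up 70 mm more to clear the slot.
- grid_center (a point): Middle of the cutting grid's square frame, 33 mm above its lower edge and 63 mm below the top of its tab; axes as grid.
- camera_stand: Stand of the inspection camera, fixed: foot 110 mm in diameter, post 18 mm in diameter and 372 mm high, carrying a grey camera box (50 by 60 by 50 mm) with a black lens barrel (40 mm in diameter); its height differs between starts. Origin: on the counter under the post; the camera looks to the stand's -x and 25 degrees down.
- lens (a point): Centre of the front of the camera's lens barrel, 90 mm from the post along the line of sight. x is the line of sight, pointing backward out of the rear of the camera (from what it sees to the lens, 25 degrees upward); y is level; z is the picture's upward direction.
- camera_focus (a point): The camera's focus point, in the air on the line of sight 170 mm in front of the lens (190 to 260 mm above the counter). Axes as lens: the grid is shown rightly when its middle is here, its x along this x (either way round), its y along this y and its tab towards this z.
- potato_a: Bystander, to be left alone: half potato on its cut face, 60 mm wide, 35 mm high, in the middle of the counter. Origin: middle of its underside.
- potato_b: Bystander, to be left alone: half potato on its cut face, 60 mm wide, 35 mm high, on the left. Origin: middle of its underside.
- spare_grid: Bystander, to be left alone: a spare, coarser grid of the same size lying flat (10 mm high) near the robot. Origin: middle of its underside; its tab points to its x.
- can: Bystander, to be left alone: plain steel tin can, 74 mm in diameter, 110 mm high, on the right. Origin: middle of its underside.
- jar: Bystander, to be left alone: glass jar, 70 mm in diameter, 100 mm high, on the left. Origin: middle of its underside.
- bowl: Bystander, to be left alone: white bowl, 140 mm in diameter, 60 mm high, on the right. Origin: middle of its underside.
- mill: Bystander, to be left alone: dark wooden pepper mill, 52 mm in diameter, 165 mm high, on the left. Origin: middle of its underside.
- spatula: Bystander, to be left alone: spatula 240 mm long lying on the left near the robot. Its x is along it, from handle to blade.

How it is judged:
By the outcome, as a careful person would: the job done as asked, in the order asked, and still so for the second after the job is handed in, while the arm keeps its last pose, push and grip.
It also fails if it takes over 64 s, if anything falls off the work surface, if the arm or the gripper's body presses on something with over 40 N, if the wrist force passes 120 N, or if a joint passes its speed limit or range.

### The arm

A 6-joint arm with a two-finger parallel gripper is mounted at the origin on the work surface. World frame = base frame: x ahead of the robot, y to its left, z up, the work surface at z = 0. Lengths are in mm, angles in rad, forces in N, time in s.
With the tool pointing down it reaches from about 300 to 775 mm from the base axis. Payload 14.6 kg.
Tool frame: the origin (TCP) lies at the very end of the fingers, on their centre line; the grasp point (between the pads) lies 19 mm behind it; y points along the fingers, z is the direction in which the jaws open and shut, and the axes are right-handed (so a half turn about y gives the same grasp; the last joint's range is limited). The gripper opens to 94 mm and grips with 3 to 60 N. Pads are 16 mm wide; open, the fingers measure 119 mm over their backs; the gripper's body (75 mm by 177 mm) begins 78 mm behind the grasp point.
Start: joints at [-1.399, 0.3, 1.521, -0, 1.321, -0.067], TCP at [130.089, -534.384, 205.446] pointing down, gripper open.
Joint ranges: [-3.03, 3.03], [-0.79, 2.21], [0.23, 2.52], [-1.04, 4.18], [0, 3.07], [-2.55, 2.55]. Speed limits (rad/s): [2.22, 2.22, 2.57, 3.14, 3.14, 3.14].

### API

Orientations are given as [roll, pitch, yaw] about the fixed x, y, z axes, in that order (R = Rz(yaw) Ry(pitch) Rx(roll)).
In Python, from cell import monitor, optics, manip gives the robot as it stands.
- The arm moves only by the shell command python3 -m creep 'ROWS' [FORCE]. ROWS is JSON, a list of rows, each an object of numbers: "tx", "ty", "tz": the shift along the tool's x, y, z scaled (see below); "turn": the turn about the tool's y scaled (see below); "fingers": the finger opening in mm, from 0 to 94. In form: [{"tx": .., "ty": .., "tz": .., "turn": .., "fingers": ..}, ...]. A call has 1 to 20 rows; each row is the pose to reach, as a shift and turn from the pose measured when the call began, along the tool's axes at that moment, turning the shorter way round; what a row does not reach only later rows make up. The controller multiplies each number of a shift by 200 mm and each number of a turn by pi rad. A row lasts 1/10 s, in which the tool goes at most 50 mm and 8.59 degrees, less where a joint would pass 70% of its speed; a pose out of reach is approached as far as the arm can. A call with a number of a shift or a turn outside -1 to 1 is refused whole. A call with a gripper value outside its range is refused whole. The fingers move at their own pace and stop on an object; FORCE is the grip in N (left out, the last holds). Time passes only in rows, so rows that repeat a pose let the fingers close. It gives the time, the measured TCP pose, the force and the opening at its end, in the units of the state.
- monitor.read_state(): the state, without advancing time (a new reading comes with each control period).
- optics.camera(name): name is "side" or "top"; returns a dict with "frame" (400x640x3 uint8, red, green, blue), "range_z" (400x640 float32, mm along the optical axis (not along the pixel's ray), 0 where there is no reading), "fx", "fy", "cx", "cy" (pixels), "distortion" ([k1, k2, p1, p2, k3] as OpenCV has them; the pictures are not rectified), "R" (3x3) and "t" (3): a world point X has camera coordinates R X + t. Camera axes: x right, y down, z forward; pixel columns grow to the right and rows downward; lengths in mm; the calibration is good to about 2 mm. A picture is of the moment at which its call begins.
- manip.sign_off(): hands the job in, once; it reports no verdict.
The state is a dict: "clock": time; "joints": joint angles; "qd": joint speeds; "effort": joint torques, N m; "eef_pos": TCP position; "eef_rot": TCP orientation; "wrist_force": force on the tool from outside, world axes, zero at the start; "moment": the same for the moment, N m; "finger_gap": finger opening in mm.
Only numpy, scipy, OpenCV 4.12 (cv2) and the standard library are available. Lean on these libraries where they do the work, as an engineer would, in place of code of your own. Each camera call takes 0.05 s, during which the arm holds its last target.

## Working session

There is one attempt and no reset: what is moved stays moved. The work goes in short steps, Python scripts to look and compute and a shell command to move; the robot and the scene stay as the last step left them, time stands still between calls to the robot, and variables do not carry over. Pictures are saved under pics/ and viewed, and the job is handed in when it is done.

```bash
ls; mkdir -p pics; python3 - <<'E'
from cell import monitor, optics
import cv2,numpy as np
s=monitor.read_state()
for k,v in s.items(): print(k,np.round(v,3))
for n in("side","top"):
    c=optics.camera(n); cv2.imwrite(f"pics/{n}0.png",c["frame"][:,:,::-1]); np.savez(f"{n}0.npz",**c)
    print(n,c["fx"],c["fy"],c["cx"],c["cy"],c["distortion"],"C",-np.array(c["R"]).T@c["t"]); print(np.round(c["R"],3))
E
```

```text
pics
clock 0.0
joints [-1.399  0.3    1.522  0.     1.321 -0.067]
qd [-0.002  0.001  0.001 -0.001 -0.     0.   ]
effort [ 0.0000e+00 -5.3180e+01 -3.5274e+01  7.1000e-02  2.4000e-02 -0.0000e+00]
eef_pos [ 130.061 -534.111  204.862]
eef_rot [-1.572  0.    -2.903]
wrist_force [ 1.17  -0.47   0.226]
moment [ 0.05  -0.028 -0.022]
finger_gap 93.97
side 383.2147863617998 383.2147863617998 321.537742463516 199.07359062873115 [-0.00449116  0.          0.          0.          0.        ] C [-58.84151653 638.60540055 875.80010087]
[[-0.746 -0.666 -0.007]
 [-0.415  0.474 -0.777]
 [ 0.52  -0.577 -0.63 ]]
top 384.8378570928613 384.8378570928613 322.2510804046049 201.54944085451493 [-0.08378798  0.          0.          0.          0.        ] C [ 370.78619837   -4.07696777 1372.77531178]
[[ 0.003 -1.     0.009]
 [-0.992 -0.004 -0.128]
 [ 0.128 -0.009 -0.992]]
```

View pics/side0.png

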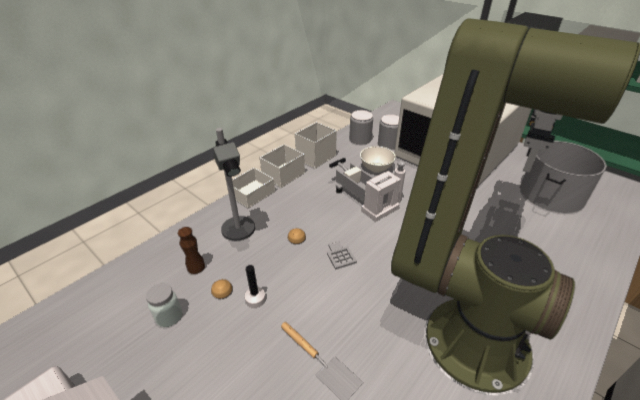

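View pics/top0.png

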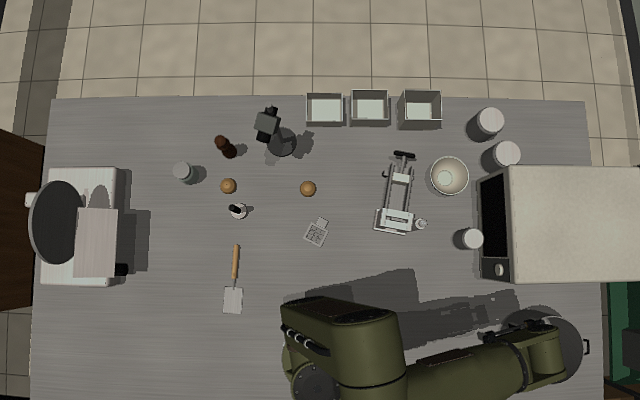

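```bash
cat > h.py <<'E'
import numpy as np, cv2
from scipy.spatial.transform import Rotation as Ro
def cap(n,tag):
    from cell import optics
    c=optics.camera(n); np.savez(f"{n}{tag}.npz",**c); return c
def load(n,tag): return dict(np.load(f"{n}{tag}.npz"))
def cloud(c):
    h,w=c["range_z"].shape; u,v=np.meshgrid(np.arange(w),np.arange(h))
    K=np.array([[c["fx"],0,c["cx"]],[0,c["fy"],c["cy"]],[0,0,1.]])
    p=cv2.undistortPoints(np.stack([u,v],-1).reshape(-1,1,2).astype(np.float64),K,c["distortion"]).reshape(h,w,2)
    z=c["range_z"].astype(float)
    P=np.dstack([p*z[...,None],z]); W=(P-c["t"])@c["R"]   # R^T(P-t)
    W[z<=0]=np.nan; return W
def proj(c,X):
    K=np.array([[c["fx"],0,c["cx"]],[0,c["fy"],c["cy"]],[0,0,1.]])
    r,_=cv2.Rodrigues(c["R"]); return cv2.projectPoints(np.atleast_2d(X).astype(float),r,c["t"].astype(float),K,c["distortion"])[0].reshape(-1,2)
def crop(c,x0,y0,x1,y1,s,f):
    im=cv2.resize(c["frame"][y0:y1,x0:x1,::-1],None,fx=s,fy=s,interpolation=cv2.INTER_CUBIC); cv2.imwrite(f,im)
E
python3 - <<'E'
from h import *
t=load("top","0"); s=load("side","0")
crop(t,200,90,480,260,2.8,"pics/t1.png"); crop(s,200,120,440,300,3.2,"pics/s1.png")
for n,c in(("top",t),("side",s)):
    W=cloud(c); print(n)
    for nm,(u,v) in dict(top=dict(pounder=(237,207),pin=(421,222),head=(385,220),box=(266,125),counter=(300,260),slot=(397,214)),side=dict(pounder=(251,268),pin=(400,167),head=(372,185),box=(228,160),counter=(300,290)))[n].items(): print(nm,W[v,u].round(1))
E
```

```text
top
pounder [517.6 271.6  86.8]
pin [ 462.9 -327.2  168.2]
head [ 472.2 -219.6  128.5]
box [723.2 145.8 327.9]
counter [340.   61.7  -1.9]
slot [ 491.8 -258.9  130.5]
side
pounder [504.  282.2 133.6]
pin [ 454.7 -322.9  152.4]
head [ 485.  -209.8  126.3]
box [707.7 162.4 310.5]
counter [440.8 178.3  -1.8]
```

View pics/t1.png

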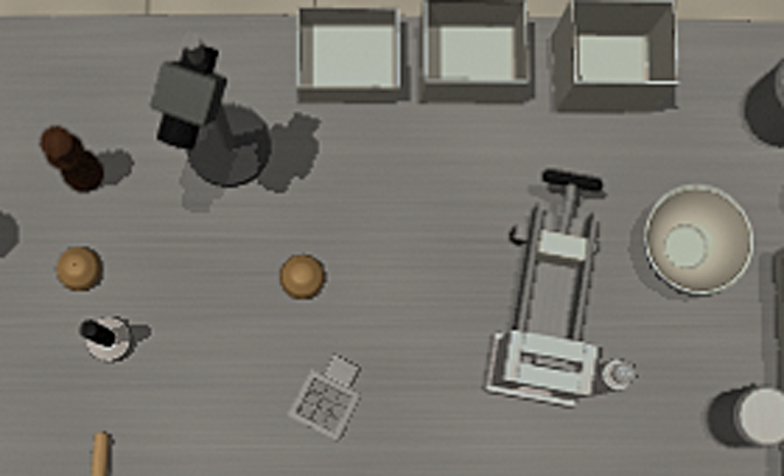

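View pics/s1.png

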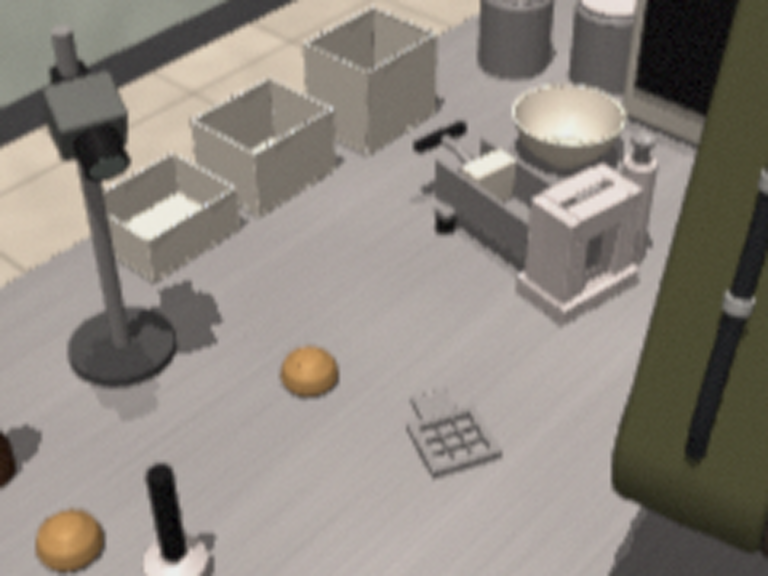

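```bash
python3 - <<'E'
from h import *
t=load("top","0"); s=load("side","0")
Wt,Ws=cloud(t),cloud(s)
def sel(W,c,r,z0,z1):
    P=W.reshape(-1,3); m=(np.hypot(P[:,0]-c[0],P[:,1]-c[1])<r)&(P[:,2]>z0)&(P[:,2]<z1); return P[m]
np.set_printoptions(suppress=True,precision=1)
for n,W in(("top",Wt),("side",Ws)):
    print("==",n)
    a=sel(W,(510,278),50,125,145); print("handle top",len(a),a.mean(0) if len(a) else'')
    a=sel(W,(510,278),50,36,140); print("handle",len(a),a.mean(0))
    for z in range(15,140,20):
        a=sel(W,(510,278),50,z,z+20)
        if len(a): 
            (cx,cy),r=cv2.minEnclosingCircle(a[:,:2].astype(np.float32)); print(z,len(a),a.mean(0),"circ",cx,cy,r)
    a=sel(W,(460,-325),30,155,175); print("pin",len(a),a.mean(0), a.min(0),a.max(0))
    a=sel(W,(480,-245),80,122,134); print("head",len(a),a.mean(0),cv2.minAreaRect(a[:,:2].astype(np.float32)))
    a=sel(W,(720,120),150,3,20); print("foot",len(a),a.mean(0),cv2.minEnclosingCircle(a[:,:2].astype(np.float32)))
    a=sel(W,(720,120),100,340,390); print("post top",len(a),a.mean(0) if len(a) else'')
    a=sel(W,(720,130),130,230,345); print("box+lens",len(a),a.mean(0),a.min(0),a.max(0))
E
```

```text
== top
handle top 36 [511.6 280.4 132.3]
handle 78 [510.3 276.8 104.7]
15 140 [509.3 274.9  25.6] circ 512.2787475585938 279.78448486328125 27.66223907470703
35 9 [508.4 273.4  45.5] circ 509.850830078125 276.11151123046875 9.259359359741211
55 9 [509.4 274.4  65. ] circ 511.8333740234375 280.04156494140625 10.731208801269531
75 10 [509.6 273.2  86.1] circ 510.9659423828125 276.83856201171875 9.929010391235352
95 8 [506.8 275.1 104.4] circ 508.85528564453125 277.55145263671875 9.159900665283203
115 36 [511.9 279.  129.4] circ 512.55517578125 280.52862548828125 10.808545112609863
135 6 [510.8 280.5 136.5] circ 513.5360107421875 279.0155029296875 9.537444114685059
pin 55 [ 461.1 -333.   165. ] [ 450.1 -345.   159.2] [ 473.1 -320.9  170.2]
head 535 [ 474.6 -258.6  128.4] ((473.99365234375, -264.2636413574219), (117.27853393554688, 60.296478271484375), 79.0862045288086)
foot 1385 [728.7 118.5   8.6] ((720.0274658203125, 119.98672485351562), 149.84400939941406)
post top 63 [764.  134.5 365.2]
box+lens 639 [727.1 145.4 320. ] [682.6 109.1 282. ] [780.  181.8 343.9]
== side
handle top 55 [5
[... 354 characters left out ...]
53125 286.75628662109375 9.99946117401123
95 45 [502.3 288.  104.7] circ 507.1490478515625 284.8819274902344 10.551755905151367
115 75 [505.3 286.3 127.8] circ 508.531005859375 284.832275390625 11.335454940795898
135 4 [509.1 286.6 135.4] circ 510.14813232421875 284.9244384765625 8.460638999938965
pin 37 [ 457.  -328.1  162. ] [ 444.2 -343.5  157.2] [ 469.8 -316.1  165.8]
head 382 [ 469.4 -253.5  126.6] ((469.10498046875, -260.0265808105469), (122.2564468383789, 62.31468200683594), 78.84529876708984)
foot 763 [751.9 134.4  11.8] ((720.0780639648438, 120.0784683227539), 149.56405639648438)
post top 85 [760.4 140.6 359.3]
box+lens 763 [718.1 158.4 311.5] [676.7 120.1 230.3] [773.8 186.4 344.2]
```

```bash
python3 - <<'E'
from h import *
np.set_printoptions(suppress=True,precision=1)
from scipy.optimize import minimize, least_squares
for n in("top","side"):
    c=load(n,"0"); P=cloud(c).reshape(-1,3); print("==",n)
    d=lambda x,y:np.hypot(P[:,0]-x,P[:,1]-y)
    m=(d(475,-256)<75)&(abs(P[:,2]-128)<5)&(d(459,-331)>24)
    a=P[m]; r=cv2.minAreaRect(a[:,:2].astype(np.float32)); print("head",len(a),r,a[:,2].mean())
    # pin cap top
    m=(d(459,-331)<22)&(P[:,2]>158)&(P[:,2]<172); a=P[m]; print("pincap",cv2.minEnclosingCircle(a[:,:2].astype(np.float32)),a.mean(0))
    # foot top
    f=P[(d(720,120)<150)&(P[:,2]>3)&(P[:,2]<22)]; 
    rgb=c["frame"].reshape(-1,3).mean(1)
    m=(d(750,120)<110)&(P[:,2]>2)&(P[:,2]<30)&(rgb<90); f=P[m]; print("foot",len(f),f.min(0),f.max(0),np.median(f,0))
    # post
    for z in (30,80,130,180,230,350):
        m=(d(755,130)<60)&(P[:,2]>z)&(P[:,2]<z+50)&(rgb<110); a=P[m]
        if len(a): print("post",z,len(a),np.median(a,0),a.min(0),a.max(0))
E
python3 - <<'E'
from h import *
t=load("top","0"); s=load("side","0")
crop(t,240,90,310,170,7,"pics/t2.png"); crop(s,195,120,270,250,4.5,"pics/s2.png")
E
```

```text
== top
head 501 ((475.4105529785156, -256.9151611328125), (102.3109359741211, 60.296478271484375), 79.0862045288086) 128.41442015411806
pincap ((461.0273742675781, -332.87872314453125), 12.967382431030273) [ 461.1 -333.   165. ]
foot 701 [707.5  18.1   2. ] [848.7 185.8  28.2] [758.6 119.   13.9]
post 30 22 [761.4 132.2  57.9] [759.2 125.6  30.6] [769.9 140.8  79.2]
post 80 25 [762.  132.  105.5] [759.6 125.7  80.9] [770.1 141.9 129. ]
post 130 17 [763.2 128.2 152.5] [758.9 125.8 131.5] [770.2 136.1 179.2]
post 350 25 [760.1 132.2 361.9] [757.7 126.3 350.1] [768.4 142.3 375.5]
== side
head 345 ((469.6835632324219, -257.0924377441406), (116.27517700195312, 62.31468200683594), 78.84529876708984) 126.64113175146665
pincap ((457.59820556640625, -329.136474609375), 14.394905090332031) [ 457.1 -328.6  162.4]
foot 586 [709.8  75.6   2.2] [816.  194.4  28.8] [754.6 146.3  13.4]
post 30 68 [758.4 143.3  54.8] [753.6 132.2  31.4] [770.8 148.4  79.6]
post 80 68 [758.1 142.2 105.9] [752.7 130.2  81. ] [765.6 147.8 130. ]
post 130 71 [758.2 141.9 154.6] [753.7 129.4 130. ] [766.4 148.3 179.6]
post 180 64 [758.  142.  201.7] [753.  129.5 180. ] [766.8 147.8 227.7]
post 230 9 [729.4 147.7 277.8] [713.6 129.6 230.3] [765.5 179.  280. ]
post 350 46 [757.8 141.9 360.7] [753.8 130.7 350.6] [767.1 148.  372.4]
```

View pics/t2.png

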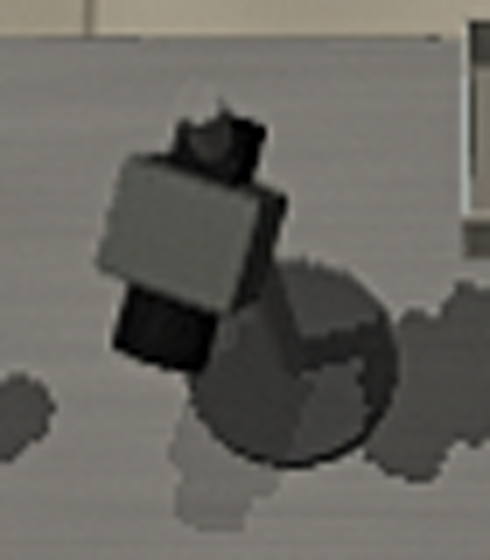

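View pics/s2.png

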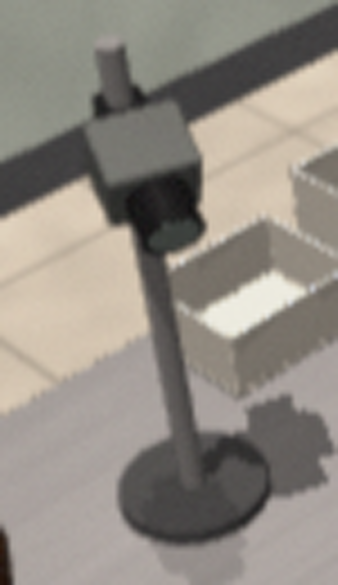

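```bash
cat > fitcam.py <<'E'
from h import *
from scipy.optimize import least_squares
np.set_printoptions(suppress=True,precision=2)
def sdbox(q,h):
    d=np.abs(q)-h; return np.linalg.norm(np.maximum(d,0),axis=1)+np.minimum(d.max(1),0)
def sdcyl(r,ax,R,hl):
    d=np.stack([r-R,np.abs(ax)-hl],1); return np.linalg.norm(np.maximum(d,0),axis=1)+np.minimum(d.max(1),0)
A=np.deg2rad(25)
def post(P0):
    m=(np.hypot(P0[:,0]-762,P0[:,1]-137)<35)&(((P0[:,2]>25)&(P0[:,2]<210))|((P0[:,2]>352)&(P0[:,2]<368)))
    a=P0[m]; f=least_squares(lambda p:np.hypot(a[:,0]-p[0],a[:,1]-p[1])-9,[768,135],loss="soft_l1",f_scale=1.5)
    return f.x,len(a),np.abs(f.fun).mean()
def model(p,P,px,py):
    yaw,h,b,bz=p[:4]
    d=np.array([np.cos(yaw),np.sin(yaw),0]); X=np.cos(A)*d+np.array([0,0,np.sin(A)]); Y=np.array([-d[1],d[0],0]); Z=np.cross(X,Y)
    Q=P-np.array([px,py,h]); q=np.stack([Q@X,Q@Y,Q@Z],1)
    s1=sdbox(q-np.array([b,0,bz]),np.array([25,30,25]))
    s2=sdcyl(np.hypot(q[:,1],q[:,2]),q[:,0]+60,20,30)   # x from -90 to -30
    return np.minimum(s1,s2)
if __name__=="__main__":
  for n in("top","side"):
    P0=cloud(load(n,"0")).reshape(-1,3)
    (px,py),k,e=post(P0); print(n,"post",px,py,k,e)
    m=(np.hypot(P0[:,0]-715,P0[:,1]-150)<75)&(P0[:,2]>215)&(P0[:,2]<350)&(np.hypot(P0[:,0]-px,P0[:,1]-py)>18)
    P=P0[m]
    best=None
    for y0 in (-0.6,-0.3,0):
      for h0 in(300,330):
        f=least_squares(model,[y0,h0,-35,0],args=(P,px,py),loss="soft_l1",f_scale=2)
        if best is None or f.cost<best.cost: best=f
    r=model(best.x,P,px,py)
    yaw,h=best.x[:2]; d=np.array([np.cos(yaw),np.sin(yaw),0]); X=np.cos(A)*d+np.array([0,0,np.sin(A)])
    print("yaw",np.rad2deg(yaw),"h",h,"b,bz",best.x[2:],"res",np.abs(r).mean(),len(P),"lens",np.array([px,py,h])-90*X,"focus",np.array([px,py,h])-260*X)
E
python3 fitcam.py
```

```text
top post 768.7288563598783 134.86327753944963 83 0.6901014323210968
yaw -19.879795698153213 h 319.1683912423533 b,bz [-35.75   0.11] res 1.4529277482796286 566 lens [692.02 162.6  281.13] focus [547.13 214.99 209.29]
side post 765.197603137902 138.11064600470365 313 1.1668265769743653
yaw -19.33163209856766 h 318.1631478923762 b,bz [-34.66   0.19] res 1.0780066179072534 694 lens [688.23 165.11 280.13] focus [542.84 216.12 208.28]
```

```bash
cat > go.py <<'E'
# usage: go.py x y z yawdeg  -> prints tx ty tz turn
import sys; from h import *; from cell import monitor
s=monitor.read_state(); R=Ro.from_euler("xyz",s["eef_rot"]).as_matrix()
x,y,z,yaw=map(float,sys.argv[1:5])
d=R.T@(np.array([x,y,z])-s["eef_pos"])/200
cy=np.rad2deg(s["eef_rot"][2]); t=(cy-yaw+180)%360-180
print("t",round(s["clock"],2),"pos",np.round(s["eef_pos"],1),"rot",np.rad2deg(s["eef_rot"]).round(1),"F",np.round(s["wrist_force"],1),"gap",round(s["finger_gap"],1),"j1,j6",np.round(np.array(s["joints"])[[0,5]],2))
print("tx %.4f ty %.4f tz %.4f turn %.4f"%(*d,t/180), "dist %.0f"%np.linalg.norm(d*200))
E
python3 go.py 230 -360 215 -120
python3 - <<'E'
from h import *
P=cloud(load("top","0"));
for n,(u,v) in dict(mill=(222,142),jar=(182,170),pb=(228,185),pa=(307,187),can=(470,238)).items(): print(n,P[v,u].round())
E
```

```text
t 0.1 pos [ 130.1 -534.2  205. ] rot [ -90.1    0.  -166.3] F [-0.9 -0.5 -0.1] gap 94.2 j1,j6 [-1.4  -0.07]
tx -0.6915 ty -0.0493 tz -0.7280 turn -0.2573 dist 201
mill [722. 312. 163.]
jar [642. 462. 100.]
pb [601. 316.  39.]
pa [595.  38.  39.]
can [ 414. -507.  110.]
```

```bash
python3 -m creep '[{"tx":-0.35,"ty":-0.03,"tz":-0.36,"turn":-0.08},{"tx":-0.69,"ty":-0.05,"tz":-0.73,"turn":-0.16},{"tx":-0.69,"ty":-0.05,"tz":-0.73,"turn":-0.26},{"tx":-0.69,"ty":-0.05,"tz":-0.73,"turn":-0.26},{"tx":-0.69,"ty":-0.05,"tz":-0.73,"turn":-0.26},{"tx":-0.69,"ty":-0.05,"tz":-0.73,"turn":-0.26}]'; python3 go.py 330 -180 220 -80
```

```text
t 0.1 pos [ 130.1 -534.2  205. ] rot [ -90.1    0.  -166.3] F [-0.9 -0.5 -0.1] gap 94.2 j1,j6 [-1.4  -0.07]
tx -1.3902 ty -0.0735 tz -1.4842 turn -0.4796 dist 407$[0]: bad value
```

```bash
python3 -m creep '[{"tx":-0.35,"ty":-0.03,"tz":-0.36,"turn":-0.08,"fingers":94},{"tx":-0.69,"ty":-0.05,"tz":-0.73,"turn":-0.16,"fingers":94},{"tx":-0.69,"ty":-0.05,"tz":-0.73,"turn":-0.26,"fingers":94},{"tx":-0.69,"ty":-0.05,"tz":-0.73,"turn":-0.26,"fingers":94},{"tx":-0.69,"ty":-0.05,"tz":-0.73,"turn":-0.26,"fingers":94},{"tx":-0.69,"ty":-0.05,"tz":-0.73,"turn":-0.26,"fingers":94}]'; python3 go.py 330 -200 220 -80
```

```text
clock: 0.7
eef_pos: [230.3, -358.6, 215.4]
eef_rot: [-1.571, 0.0, -2.078]
wrist_force: [-0.2, -0.5, -0.0]
finger_gap: 93.7
t 0.7 pos [ 230.3 -358.6  215.4] rot [ -90.    0. -119.] F [-0.2 -0.5 -0. ] gap 93.7 j1,j6 [-1.09 -0.58]
tx -0.9352 ty -0.0228 tz 0.0505 turn -0.2169 dist 187
```

Works well. Keep going with larger strides.

```bash
python3 -m creep '[{"tx":-0.95,"ty":-0.02,"tz":0.05,"turn":-0.22,"fingers":94},{"tx":-0.95,"ty":-0.02,"tz":0.05,"turn":-0.22,"fingers":94},{"tx":-0.95,"ty":-0.02,"tz":0.05,"turn":-0.22,"fingers":94},{"tx":-0.95,"ty":-0.02,"tz":0.05,"turn":-0.22,"fingers":94},{"tx":-0.95,"ty":-0.02,"tz":0.05,"turn":-0.22,"fingers":94},{"tx":-0.95,"ty":-0.02,"tz":0.05,"turn":-0.22,"fingers":94}]'; python3 go.py 420 -40 220 -50
```

```text
clock: 1.3
eef_pos: [331.7, -196.5, 219.4]
eef_rot: [-1.571, 0.001, -1.383]
wrist_force: [0.5, 0.2, 0.2]
finger_gap: 94.2
t 1.3 pos [ 331.7 -196.5  219.4] rot [-90.    0.  -79.2] F [0.5 0.2 0.2] gap 94.2 j1,j6 [-0.63 -0.82]
tx -0.6862 ty -0.0027 tz 0.5802 turn -0.1623 dist 180
```

```bash
python3 -m creep '[{"tx":-0.69,"ty":0,"tz":0.58,"turn":-0.16,"fingers":94},{"tx":-0.69,"ty":0,"tz":0.58,"turn":-0.16,"fingers":94},{"tx":-0.69,"ty":0,"tz":0.58,"turn":-0.16,"fingers":94},{"tx":-0.69,"ty":0,"tz":0.58,"turn":-0.16,"fingers":94},{"tx":-0.69,"ty":0,"tz":0.58,"turn":-0.16,"fingers":94}]'; python3 go.py 480 120 220 -30
```

```text
clock: 1.8
eef_pos: [420.7, -37.6, 219.1]
eef_rot: [-1.571, 0.001, -0.879]
wrist_force: [-0.5, -0.5, 0.4]
finger_gap: 94.0
t 1.8 pos [420.7 -37.6 219.1] rot [-90.    0.1 -50.4] F [-0.5 -0.5  0.4] gap 94.0 j1,j6 [-0.18 -0.87]
tx -0.4176 ty -0.0040 tz 0.7309 turn -0.1132 dist 168
```

```bash
python3 -m creep '[{"tx":-0.42,"ty":0,"tz":0.73,"turn":-0.11,"fingers":94},{"tx":-0.42,"ty":0,"tz":0.73,"turn":-0.11,"fingers":94},{"tx":-0.42,"ty":0,"tz":0.73,"turn":-0.11,"fingers":94},{"tx":-0.42,"ty":0,"tz":0.73,"turn":-0.11,"fingers":94},{"tx":-0.42,"ty":0,"tz":0.73,"turn":-0.11,"fingers":94}]'; python3 go.py 510 282.5 220 -20
```

```text
clock: 2.3
eef_pos: [479.9, 120.8, 218.6]
eef_rot: [-1.571, 0.002, -0.536]
wrist_force: [-0.8, 0.5, -0.8]
finger_gap: 94.1
t 2.3 pos [479.9 120.8 218.6] rot [-90.    0.1 -30.7] F [-0.8  0.5 -0.8] gap 94.1 j1,j6 [ 0.17 -0.86]
tx -0.2837 ty -0.0069 tz 0.7721 turn -0.0595 dist 165
```

```bash
python3 -m creep '[{"tx":-0.28,"ty":-0.01,"tz":0.77,"turn":-0.06,"fingers":94},{"tx":-0.28,"ty":-0.01,"tz":0.77,"turn":-0.06,"fingers":94},{"tx":-0.28,"ty":-0.01,"tz":0.77,"turn":-0.06,"fingers":94},{"tx":-0.28,"ty":-0.01,"tz":0.77,"turn":-0.06,"fingers":94},{"tx":-0.28,"ty":-0.01,"tz":0.77,"turn":-0.06,"fingers":94}]'; python3 go.py 510 282.5 70 -20; python3 - <<'E'
from h import *
for n in("side","top"):
    c=cap(n,"1")
    if n=="side": crop(c,190,180,330,320,4,"pics/s3.png")
    else: crop(c,190,150,300,260,5,"pics/t3.png")
E
```

```text
clock: 2.8
eef_pos: [510.8, 281.3, 220.0]
eef_rot: [-1.572, 0.003, -0.349]
wrist_force: [0.2, -1.2, -0.3]
finger_gap: 94.1
t 2.8 pos [510.8 281.3 220. ] rot [-90.    0.2 -20. ] F [ 0.2 -1.2 -0.3] gap 94.1 j1,j6 [ 0.44 -0.78]
tx -0.0039 ty 0.7501 tz 0.0051 turn 0.0000 dist 150
```

View pics/s3.png

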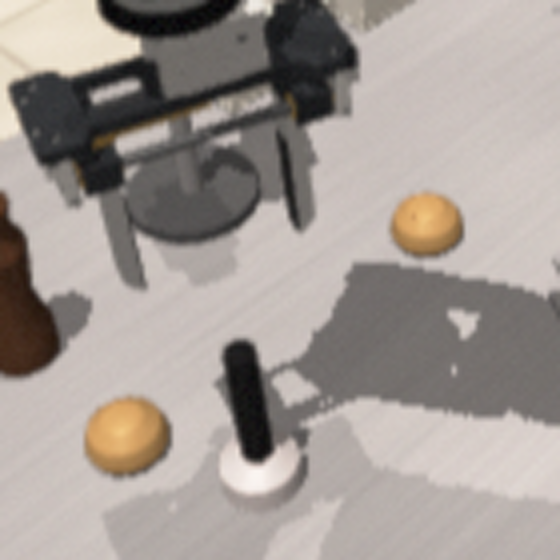

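View pics/t3.png

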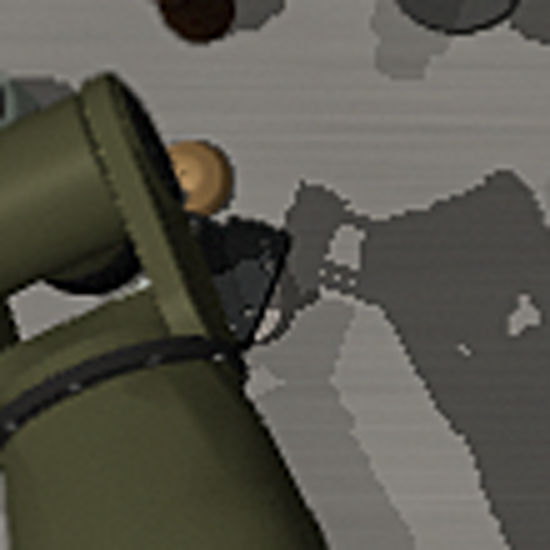

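```bash
python3 - <<'E'
from h import *
np.set_printoptions(suppress=True,precision=1)
c=load("side","1"); W=cloud(c); P=W.reshape(-1,3)
d=np.array([.342,.94,0]); x=np.array([.94,-.342,0]); T=np.array([510.8,281.3,220])
print(proj(c,np.array([T+s*53*d for s in(1,-1)])))
Q=P-T; q=np.stack([Q@x,Q@d,Q[:,2]],1)
for s in(1,-1):
    m=(abs(q[:,0])<25)&(abs(q[:,1]-s*53)<18)&(q[:,2]>-8)&(q[:,2]<30); a=q[m]; print(len(a)); print(a[np.argsort(a[:,2])][::max(1,len(a)//10)])
E
```

```text
[[223.4 250.1]
 [265.7 234.9]]
48
[[ -8.8  51.7   1.2]
 [ -9.9  53.5   6.5]
 [ -8.6  52.8   8.4]
 [ -9.7  59.5  12.7]
 [  0.5  60.9  14. ]
 [ -8.4  49.   16.2]
 [ -9.9  56.3  17.9]
 [  5.5  60.8  19.3]
 [ -4.2  60.9  21.6]
 [-11.5  60.2  24.7]
 [  8.4  61.   26.6]
 [ -0.5  61.   28.1]]
55
[[-10.  -47.3   0.7]
 [  4.3 -45.4   2.8]
 [ -8.2 -46.    6.6]
 [-10.7 -50.5   9.9]
 [-10.9 -50.8  13.2]
 [  6.2 -44.9  14.9]
 [ -9.2 -46.8  17. ]
 [-10.3 -51.7  19. ]
 [-10.1 -46.9  21.1]
 [  3.2 -44.8  24.1]
 [ -2.8 -45.1  25.6]]
```

```bash
python3 -m creep '[{"tx":0,"ty":0.2,"tz":0,"turn":0,"fingers":94},{"tx":0,"ty":0.4,"tz":0,"turn":0,"fingers":94},{"tx":0,"ty":0.6,"tz":0,"turn":0,"fingers":70},{"tx":0,"ty":0.75,"tz":0,"turn":0,"fingers":60},{"tx":0,"ty":0.75,"tz":0,"turn":0,"fingers":0},{"tx":0,"ty":0.75,"tz":0,"turn":0,"fingers":0},{"tx":0,"ty":0.75,"tz":0,"turn":0,"fingers":0},{"tx":0,"ty":0.75,"tz":0,"turn":0,"fingers":0},{"tx":0,"ty":0.75,"tz":0,"turn":0,"fingers":0},{"tx":0,"ty":0.75,"tz":0,"turn":0,"fingers":0}]' 50;  python3 go.py 509 270 250 -20
```

```text
clock: 3.9
eef_pos: [510.6, 279.8, 71.1]
eef_rot: [-1.571, 0.002, -0.35]
wrist_force: [-0.5, 0.0, 0.9]
finger_gap: 33.6
t 3.9 pos [510.6 279.8  71.1] rot [-90.    0.1 -20.1] F [-0.5  0.   0.9] gap 33.6 j1,j6 [ 0.44 -0.78]
tx 0.0079 ty -0.8945 tz -0.0486 turn -0.0003 dist 179
```

```bash
python3 -m creep '[{"tx":0,"ty":0,"tz":0,"turn":0,"fingers":0},{"tx":0,"ty":0,"tz":0,"turn":0,"fingers":0},{"tx":0,"ty":0,"tz":0,"turn":0,"fingers":0},{"tx":0,"ty":0,"tz":0,"turn":0,"fingers":0}]';  python3 go.py 509 270 250 -20; python3 - <<'E'
from h import *
c=cap("side","2"); crop(c,190,180,330,320,4,"pics/s4.png")
E
```

```text
clock: 4.3
eef_pos: [510.6, 279.9, 71.3]
eef_rot: [-1.571, 0.001, -0.35]
wrist_force: [-1.1, 1.0, 1.7]
finger_gap: 21.6
t 4.3 pos [510.6 279.9  71.3] rot [-90.    0.1 -20. ] F [-1.1  1.   1.7] gap 21.6 j1,j6 [ 0.44 -0.78]
tx 0.0080 ty -0.8937 tz -0.0491 turn -0.0003 dist 179
```

View pics/s4.png

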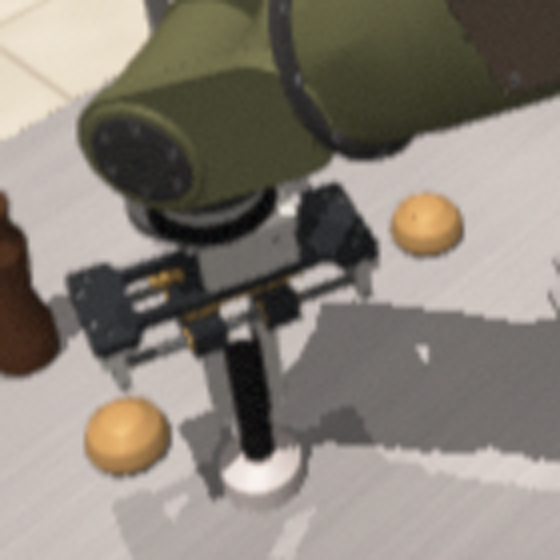

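```bash
python3 -m creep '[{"tx":0,"ty":-0.1,"tz":0,"turn":0,"fingers":0},{"tx":0,"ty":-0.3,"tz":0,"turn":0,"fingers":0},{"tx":0,"ty":-0.5,"tz":-0.1,"turn":0,"fingers":0},{"tx":0,"ty":-0.7,"tz":-0.25,"turn":0,"fingers":0},{"tx":0,"ty":-0.9,"tz":-0.45,"turn":0,"fingers":0},{"tx":0,"ty":-0.97,"tz":-0.7,"turn":0,"fingers":0},{"tx":0,"ty":-0.97,"tz":-0.95,"turn":0,"fingers":0},{"tx":0,"ty":-0.97,"tz":-0.95,"turn":0,"fingers":0}]';  python3 go.py 459.3 -90 265 -15
```

```text
clock: 5.15
eef_pos: [444.3, 98.0, 265.6]
eef_rot: [-1.571, 0.001, -0.353]
wrist_force: [-0.1, 0.7, -4.3]
finger_gap: 21.5
t 5.15 pos [444.3  98.  265.6] rot [-90.    0.  -20.2] F [-0.1  0.7 -4.3] gap 21.5 j1,j6 [ 0.14 -1.08]
tx 0.3952 ty 0.0030 tz -0.8564 turn -0.0289 dist 189
```

```bash
python3 -m creep '[{"tx":0.1,"ty":0,"tz":-0.2,"turn":0,"fingers":0},{"tx":0.2,"ty":0,"tz":-0.42,"turn":-0.01,"fingers":0},{"tx":0.3,"ty":0,"tz":-0.64,"turn":-0.02,"fingers":0},{"tx":0.39,"ty":0,"tz":-0.85,"turn":-0.03,"fingers":0},{"tx":0.39,"ty":0,"tz":-0.85,"turn":-0.03,"fingers":0}]';  python3 go.py 459.3 -270 265 -11
```

```text
clock: 5.65
eef_pos: [458.5, -92.5, 264.7]
eef_rot: [-1.572, 0.002, -0.262]
wrist_force: [-0.1, 0.5, -4.2]
finger_gap: 21.3
t 5.65 pos [458.5 -92.5 264.7] rot [-90.1   0.1 -15. ] F [-0.1  0.5 -4.2] gap 21.3 j1,j6 [-0.28 -1.59]
tx 0.2337 ty -0.0011 tz -0.8564 turn -0.0223 dist 178
```

```bash
python3 -m creep '[{"tx":0.06,"ty":0,"tz":-0.2,"turn":0,"fingers":0},{"tx":0.12,"ty":0,"tz":-0.42,"turn":-0.01,"fingers":0},{"tx":0.18,"ty":0,"tz":-0.64,"turn":-0.02,"fingers":0},{"tx":0.23,"ty":0,"tz":-0.86,"turn":-0.02,"fingers":0},{"tx":0.23,"ty":0,"tz":-0.86,"turn":-0.02,"fingers":0}]';  python3 go.py 459.3 -331 250 -11; python3 - <<'E'
from h import *
c=cap("side","3"); crop(c,330,120,450,240,4.5,"pics/s5.png")
c=cap("top","3"); crop(c,370,170,470,270,5,"pics/t5.png")
E
```

```text
clock: 6.15
eef_pos: [457.8, -274.0, 263.3]
eef_rot: [-1.572, 0.005, -0.203]
wrist_force: [-1.1, 1.7, -4.7]
finger_gap: 21.4
t 6.15 pos [ 457.8 -274.   263.3] rot [-90.1   0.3 -11.6] F [-1.1  1.7 -4.7] gap 21.4 j1,j6 [-0.61 -1.97]
tx 0.0653 ty 0.0665 tz -0.2774 turn -0.0036 dist 59
```

View pics/s5.png

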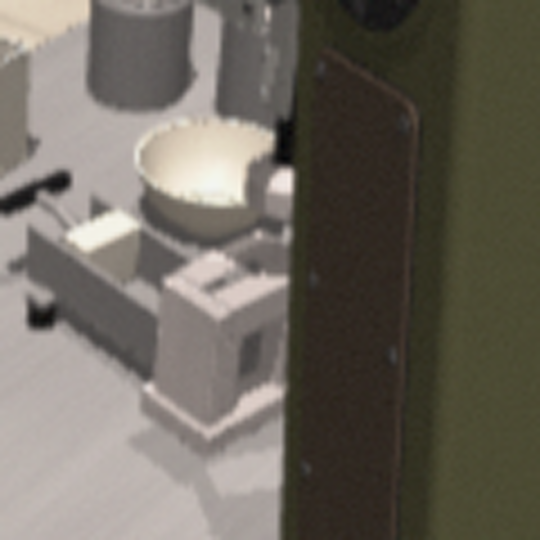

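View pics/t5.png

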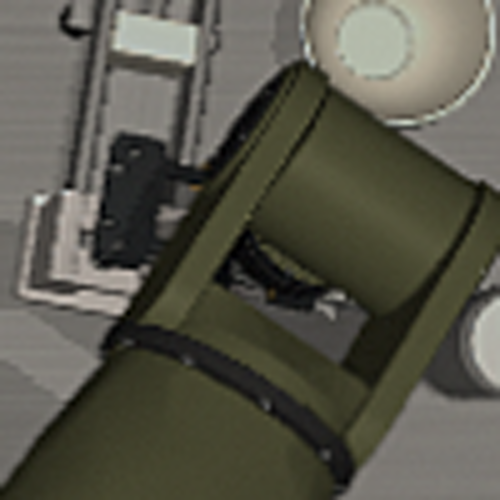

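```bash
python3 -m creep '[{"tx":0.03,"ty":0.03,"tz":-0.12,"turn":0,"fingers":0},{"tx":0.06,"ty":0.08,"tz":-0.28,"turn":0,"fingers":0},{"tx":0.06,"ty":0.1,"tz":-0.28,"turn":0,"fingers":0},{"tx":0.06,"ty":0.1,"tz":-0.28,"turn":0,"fingers":0}]' 60;  python3 go.py 459.3 -331 216 -11
```

```text
clock: 6.65
eef_pos: [458.9, -326.6, 242.6]
eef_rot: [-1.57, 0.006, -0.2]
wrist_force: [-0.3, -0.0, -3.5]
finger_gap: 21.3
t 6.65 pos [ 458.9 -326.6  242.6] rot [-89.9   0.4 -11.5] F [-0.3 -0.  -3.5] gap 21.3 j1,j6 [-0.68 -2.05]
tx 0.0070 ty 0.1332 tz -0.0216 turn -0.0026 dist 27
```

```bash
python3 -m creep '[{"tx":0,"ty":0.02,"tz":0,"turn":0,"fingers":0},{"tx":0,"ty":0.04,"tz":0,"turn":0,"fingers":0},{"tx":0,"ty":0.06,"tz":0,"turn":0,"fingers":0},{"tx":0,"ty":0.06,"tz":0,"turn":0,"fingers":0}]';  python3 go.py 459.3 -331 216 -11
```

```text
clock: 7.05
eef_pos: [459.3, -325.6, 231.1]
eef_rot: [-1.569, 0.005, -0.199]
wrist_force: [0.7, 1.2, 0.3]
finger_gap: 21.6
t 7.05 pos [ 459.3 -325.6  231.1] rot [-89.9   0.3 -11.4] F [0.7 1.2 0.3] gap 21.6 j1,j6 [-0.68 -2.05]
tx 0.0056 ty 0.0755 tz -0.0268 turn -0.0023 dist 16
```

```bash
python3 -m creep '[{"tx":0,"ty":0.02,"tz":0,"turn":0,"fingers":0},{"tx":0,"ty":0.04,"tz":0,"turn":0,"fingers":0},{"tx":0,"ty":0.06,"tz":0,"turn":0,"fingers":0},{"tx":0,"ty":0.07,"tz":0,"turn":0,"fingers":0},{"tx":0,"ty":0.07,"tz":0,"turn":0,"fingers":0}]';  python3 go.py 459.3 -331 216 -11
```

```text
clock: 7.55
eef_pos: [459.4, -325.5, 218.0]
eef_rot: [-1.571, 0.004, -0.199]
wrist_force: [-2.2, 1.4, 4.2]
finger_gap: 21.4
t 7.55 pos [ 459.4 -325.5  218. ] rot [-90.    0.2 -11.4] F [-2.2  1.4  4.2] gap 21.4 j1,j6 [-0.68 -2.05]
tx 0.0050 ty 0.0099 tz -0.0271 turn -0.0022 dist 6
```

```bash
python3 -m creep '[{"tx":0,"ty":0.015,"tz":0,"turn":0,"fingers":0},{"tx":0,"ty":0.03,"tz":0,"turn":0,"fingers":0},{"tx":0,"ty":0.03,"tz":0,"turn":0,"fingers":0}]';  python3 go.py 459.3 -331 216 -11;python3 - <<'E'
from h import *
c=cap("side","4"); crop(c,330,120,450,240,4.5,"pics/s6.png")
c=cap("top","4"); crop(c,370,170,470,270,5,"pics/t6.png")
E
```

```text
clock: 7.85
eef_pos: [459.9, -325.5, 216.0]
eef_rot: [-1.573, -0.0, -0.198]
wrist_force: [-8.3, 6.2, 30.3]
finger_gap: 21.4
t 7.85 pos [ 459.9 -325.5  216. ] rot [-90.1  -0.  -11.4] F [-8.3  6.2 30.3] gap 21.4 j1,j6 [-0.68 -2.05]
tx 0.0025 ty -0.0001 tz -0.0277 turn -0.0020 dist 6
```

View pics/s6.png

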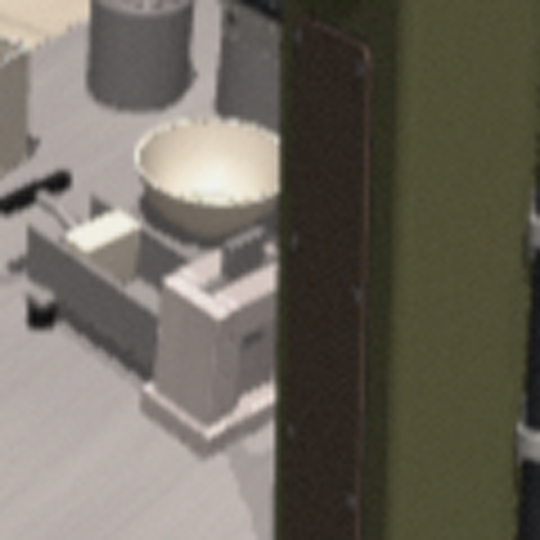

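View pics/t6.png

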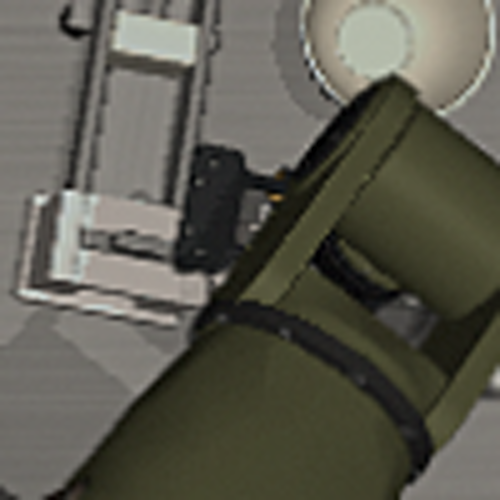

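```bash
python3 -m creep '[{"tx":0,"ty":-0.05,"tz":0,"turn":0,"fingers":0},{"tx":0,"ty":-0.2,"tz":0,"turn":0,"fingers":0},{"tx":0,"ty":-0.25,"tz":0.1,"turn":0,"fingers":0},{"tx":-0.1,"ty":-0.25,"tz":0.3,"turn":0,"fingers":0},{"tx":-0.2,"ty":-0.25,"tz":0.55,"turn":0,"fingers":0},{"tx":-0.3,"ty":-0.25,"tz":0.8,"turn":0.01,"fingers":0},{"tx":-0.3,"ty":-0.25,"tz":0.95,"turn":0.02,"fingers":0},{"tx":-0.3,"ty":-0.25,"tz":0.95,"turn":0.02,"fingers":0}]';  python3 go.py 440 40 265 -18
```

```text
clock: 8.75
eef_pos: [438.6, -123.7, 266.0]
eef_rot: [-1.572, -0.001, -0.258]
wrist_force: [-0.1, -0.7, -4.4]
finger_gap: 21.3
t 8.75 pos [ 438.6 -123.7  266. ] rot [-90.1  -0.1 -14.8] F [-0.1 -0.7 -4.4] gap 21.3 j1,j6 [-0.35 -1.67]
tx -0.2022 ty 0.0036 tz 0.7934 turn 0.0178 dist 164
```

```bash
python3 -m creep '[{"tx":-0.06,"ty":0,"tz":0.2,"turn":0,"fingers":0},{"tx":-0.12,"ty":0,"tz":0.42,"turn":0,"fingers":0},{"tx":-0.16,"ty":0,"tz":0.64,"turn":0.01,"fingers":0},{"tx":-0.2,"ty":0,"tz":0.88,"turn":0.02,"fingers":0},{"tx":-0.2,"ty":0,"tz":0.92,"turn":0.03,"fingers":0},{"tx":-0.2,"ty":0,"tz":0.92,"turn":0.03,"fingers":0}]'; python3 go.py 510.6 230 240 -20;python3 - <<'E'
from h import *
np.set_printoptions(suppress=True,precision=1)
c=cap("side","5"); crop(c,330,120,450,240,4.5,"pics/s7.png")
t=cap("top","5"); crop(t,370,170,470,270,5,"pics/t7.png")
for n,c in (("side",c),("top",t)):
    P=cloud(c).reshape(-1,3)
    d=lambda x,y:np.hypot(P[:,0]-x,P[:,1]-y)
    a=P[(d(459,-331)<22)&(P[:,2]>138)&(P[:,2]<175)]; print("pin",len(a),np.percentile(a[:,2],[10,50,90]) if len(a) else'')
    a=P[(d(474,-254)<30)&(P[:,2]>136)&(P[:,2]<190)]; print("tab",len(a),a.mean(0),np.percentile(a[:,2],[10,50,90,98]))
    a=a[a[:,2]>153]; print(a.mean(0),cv2.minAreaRect(a[:,:2].astype(np.float32)))
E
```

```text
clock: 9.35
eef_pos: [447.0, 65.5, 265.5]
eef_rot: [-1.572, -0.001, -0.35]
wrist_force: [0.3, -0.6, -4.3]
finger_gap: 21.7
t 9.35 pos [447.   65.5 265.5] rot [-90.1  -0.1 -20.1] F [ 0.3 -0.6 -4.3] gap 21.7 j1,j6 [ 0.07 -1.15]
tx 0.0165 ty 0.1262 tz 0.8820 turn -0.0004 dist 178
pin 36 [139.7 142.9 144.6]
tab 69 [ 470.2 -250.2  150.4] [139.9 151.6 158.8 160.1]
[ 471.1 -250.9  157.3] ((472.2214050292969, -252.94802856445312), (38.401397705078125, 11.205467224121094), 82.5206527709961)
pin 63 [139.  144.  148.2]
tab 44 [ 474.4 -255.6  157.5] [143.7 160.7 163.3 165.7]
[ 474.9 -256.   161. ] ((475.01348876953125, -256.34600830078125), (33.13774871826172, 9.426589012145996), 77.2276382446289)
```

View pics/s7.png

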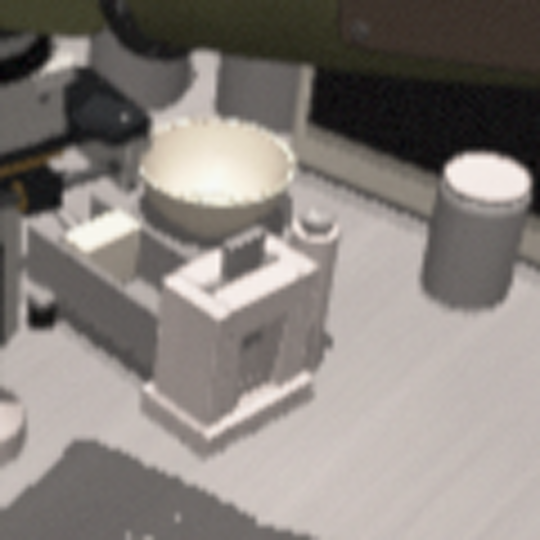

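View pics/t7.png

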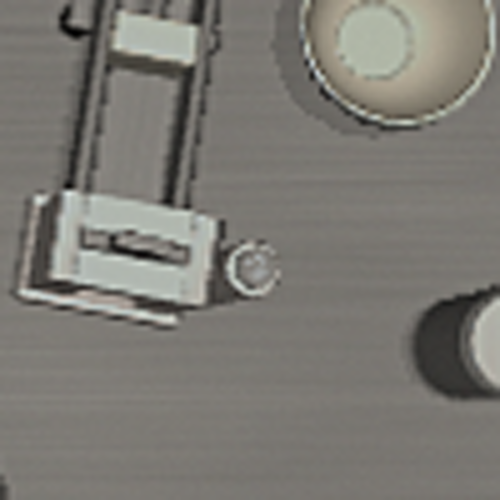

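```bash
python3 -m creep '[{"tx":0,"ty":0,"tz":0.2,"turn":0,"fingers":0},{"tx":0,"ty":0.03,"tz":0.42,"turn":0,"fingers":0},{"tx":0,"ty":0.06,"tz":0.64,"turn":0,"fingers":0},{"tx":0.01,"ty":0.1,"tz":0.85,"turn":0,"fingers":0},{"tx":0.015,"ty":0.126,"tz":0.98,"turn":0,"fingers":0},{"tx":0.015,"ty":0.126,"tz":0.98,"turn":0,"fingers":0}]'; python3 go.py 510.6 280 75 -20
```

```text
clock: 10.05
eef_pos: [517.9, 247.5, 238.2]
eef_rot: [-1.574, 0.001, -0.35]
wrist_force: [0.2, -0.5, -4.1]
finger_gap: 21.5
t 10.05 pos [517.9 247.5 238.2] rot [-90.2   0.  -20.1] F [ 0.2 -0.5 -4.1] gap 21.5 j1,j6 [ 0.38 -0.84]
tx -0.0897 ty 0.8158 tz 0.1426 turn -0.0003 dist 167
```

```bash
python3 -m creep '[{"tx":-0.04,"ty":0.1,"tz":0.07,"turn":0,"fingers":0},{"tx":-0.09,"ty":0.25,"tz":0.14,"turn":0,"fingers":0},{"tx":-0.09,"ty":0.45,"tz":0.14,"turn":0,"fingers":0},{"tx":-0.09,"ty":0.6,"tz":0.14,"turn":0,"fingers":0},{"tx":-0.09,"ty":0.72,"tz":0.14,"turn":0,"fingers":0},{"tx":-0.09,"ty":0.78,"tz":0.14,"turn":0,"fingers":0},{"tx":-0.09,"ty":0.8,"tz":0.14,"turn":0,"fingers":0},{"tx":-0.09,"ty":0.8,"tz":0.14,"turn":0,"fingers":0}]'; python3 go.py 510.6 280 71 -20; python3 - <<'E'
from h import *
c=cap("side","6"); crop(c,190,180,330,320,4,"pics/s8.png")
E
```

```text
clock: 10.85
eef_pos: [510.9, 279.0, 78.8]
eef_rot: [-1.574, 0.0, -0.351]
wrist_force: [0.3, 0.5, -3.8]
finger_gap: 21.1
t 10.85 pos [510.9 279.   78.8] rot [-90.2   0.  -20.1] F [ 0.3  0.5 -3.8] gap 21.1 j1,j6 [ 0.44 -0.78]
tx -0.0032 ty 0.0388 tz 0.0045 turn -0.0005 dist 8
```

View pics/s8.png

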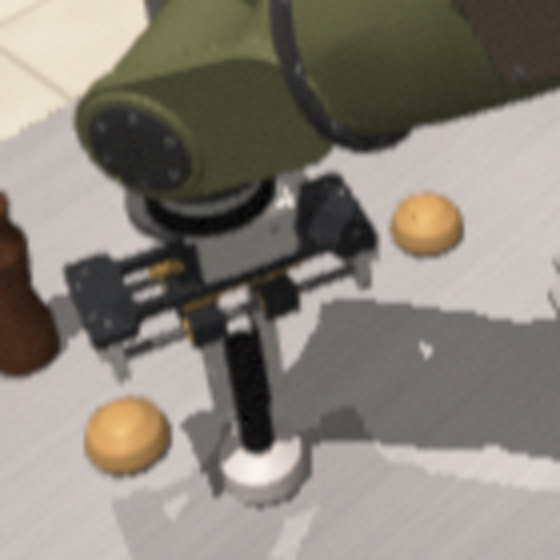

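```bash
python3 -m creep '[{"tx":0,"ty":0.02,"tz":0,"turn":0,"fingers":0},{"tx":0,"ty":0.035,"tz":0,"turn":0,"fingers":0},{"tx":0,"ty":0.045,"tz":0,"turn":0,"fingers":0},{"tx":0,"ty":0.045,"tz":0,"turn":0,"fingers":0}]'; python3 go.py 510.6 280 71 -20
```

```text
clock: 11.3
eef_pos: [511.4, 279.3, 71.3]
eef_rot: [-1.572, -0.002, -0.35]
wrist_force: [-1.8, -1.4, 4.0]
finger_gap: 21.4
t 11.3 pos [511.4 279.3  71.3] rot [-90.1  -0.1 -20.1] F [-1.8 -1.4  4. ] gap 21.4 j1,j6 [ 0.44 -0.78]
tx -0.0050 ty 0.0015 tz 0.0017 turn -0.0004 dist 1
```

Contact (8 N change). Loosen the grip, then open slowly.

```bash
python3 -m creep '[{"tx":0,"ty":0.0,"tz":0,"turn":0,"fingers":0},{"tx":0,"ty":0,"tz":0,"turn":0,"fingers":0},{"tx":0,"ty":0,"tz":0,"turn":0,"fingers":24},{"tx":0,"ty":0,"tz":0,"turn":0,"fingers":28},{"tx":0,"ty":0,"tz":0,"turn":0,"fingers":60},{"tx":0,"ty":0,"tz":0,"turn":0,"fingers":60},{"tx":0,"ty":0,"tz":0,"turn":0,"fingers":60},{"tx":0,"ty":0,"tz":0,"turn":0,"fingers":60}]' 5; python3 go.py 510.6 280 250 -20; python3 - <<'E'
from h import *
c=cap("side","7"); crop(c,190,180,330,320,4,"pics/s9.png")
E
```

```text
clock: 12.1
eef_pos: [511.4, 279.3, 71.3]
eef_rot: [-1.572, -0.002, -0.35]
wrist_force: [-0.3, 1.5, -0.4]
finger_gap: 56.6
t 12.1 pos [511.4 279.3  71.3] rot [-90.1  -0.1 -20.1] F [-0.3  1.5 -0.4] gap 56.6 j1,j6 [ 0.44 -0.78]
tx -0.0036 ty -0.8934 tz 0.0005 turn -0.0004 dist 179
```

View pics/s9.png

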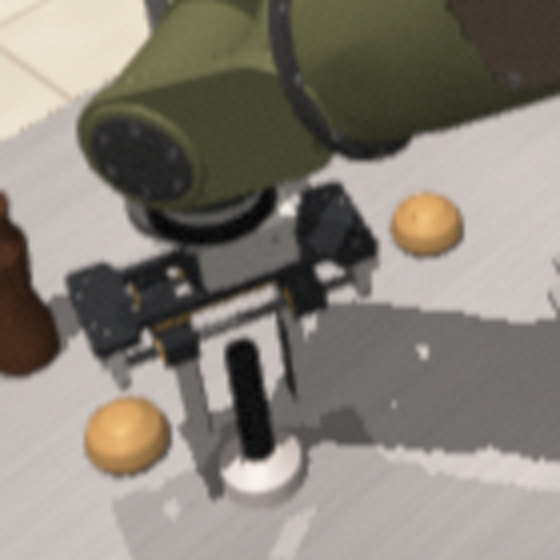

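```bash
python3 -m creep '[{"tx":0,"ty":-0.1,"tz":0,"turn":0,"fingers":60},{"tx":0,"ty":-0.3,"tz":0,"turn":0,"fingers":60},{"tx":0,"ty":-0.5,"tz":0,"turn":0,"fingers":60},{"tx":0,"ty":-0.7,"tz":0,"turn":0,"fingers":60},{"tx":0,"ty":-0.8,"tz":-0.2,"turn":0,"fingers":60},{"tx":0,"ty":-0.8,"tz":-0.45,"turn":0,"fingers":60},{"tx":0,"ty":-0.8,"tz":-0.7,"turn":0,"fingers":60},{"tx":0,"ty":-0.8,"tz":-0.95,"turn":0,"fingers":60},{"tx":0,"ty":-0.8,"tz":-0.95,"turn":0,"fingers":60}]' 40; python3 go.py 470 -70 235 -15;  python3 - <<'E'
from h import *
np.set_printoptions(suppress=True,precision=1)
s=cap("side","8");crop(s,190,180,330,320,4,"pics/s10.png")
P=cloud(s).reshape(-1,3)
for z in(36,60,80,100,120):
    m=(np.hypot(P[:,0]-509,P[:,1]-284)<22)&(P[:,2]>z)&(P[:,2]<z+18); print(z,P[m].mean(0))
E
```

```text
clock: 13.05
eef_pos: [444.8, 97.6, 232.1]
eef_rot: [-1.572, -0.002, -0.354]
wrist_force: [0.1, -0.1, 0.4]
finger_gap: 60.1
t 13.05 pos [444.8  97.6 232.1] rot [-90.1  -0.1 -20.3] F [ 0.1 -0.1  0.4] gap 60.1 j1,j6 [ 0.14 -1.08]
tx 0.4089 ty -0.0125 tz -0.7422 turn -0.0294 dist 169
36 [502.8 287.9  45.3]
60 [502.7 286.9  68.8]
80 [502.3 286.5  88.9]
100 [502.5 286.5 108.5]
120 [506.2 284.3 130.1]
```

View pics/s10.png

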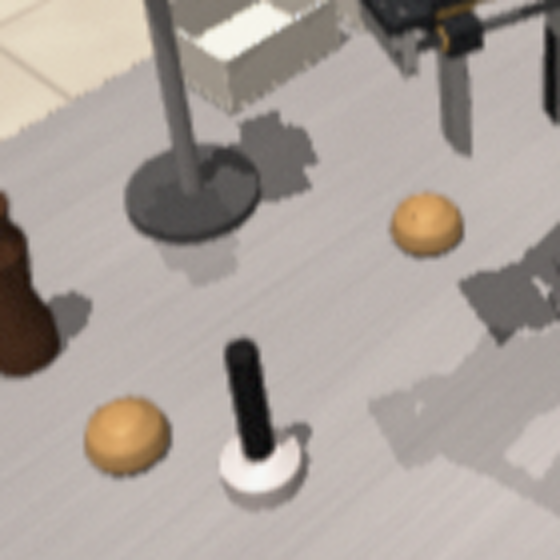

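Pounder stands upright at its old place (handle at crop (250,400)). On to the grid.

```bash
python3 -m creep '[{"tx":0.12,"ty":0,"tz":-0.22,"turn":0,"fingers":60},{"tx":0.24,"ty":0,"tz":-0.45,"turn":-0.01,"fingers":60},{"tx":0.35,"ty":0,"tz":-0.7,"turn":-0.02,"fingers":60},{"tx":0.4,"ty":0,"tz":-0.85,"turn":-0.03,"fingers":60},{"tx":0.4,"ty":0,"tz":-0.85,"turn":-0.04,"fingers":60}]'; python3 go.py 473.6 -254.6 225 -11
```

```text
clock: 13.6
eef_pos: [462.3, -90.7, 232.3]
eef_rot: [-1.572, -0.002, -0.23]
wrist_force: [0.5, 0.7, 0.5]
finger_gap: 60.0
t 13.6 pos [462.3 -90.7 232.3] rot [-90.1  -0.1 -13.2] F [0.5 0.7 0.5] gap 60.0 j1,j6 [-0.27 -1.61]
tx 0.2418 ty 0.0381 tz -0.7851 turn -0.0121 dist 164
```

```bash
python3 -m creep '[{"tx":0.07,"ty":0,"tz":-0.22,"turn":0,"fingers":60},{"tx":0.14,"ty":0,"tz":-0.45,"turn":-0.01,"fingers":60},{"tx":0.2,"ty":0.01,"tz":-0.65,"turn":-0.01,"fingers":60},{"tx":0.24,"ty":0.03,"tz":-0.77,"turn":-0.012,"fingers":60},{"tx":0.24,"ty":0.04,"tz":-0.785,"turn":-0.012,"fingers":60},{"tx":0.24,"ty":0.04,"tz":-0.785,"turn":-0.012,"fingers":60}]'; python3 go.py 473.6 -254.6 180 -11
```

```text
clock: 14.2
eef_pos: [473.6, -254.0, 223.9]
eef_rot: [-1.572, -0.001, -0.193]
wrist_force: [-0.2, -0.6, 0.7]
finger_gap: 59.6
t 14.2 pos [ 473.6 -254.   223.9] rot [-90.1  -0.1 -11. ] F [-0.2 -0.6  0.7] gap 59.6 j1,j6 [-0.56 -1.94]
tx 0.0004 ty 0.2195 tz -0.0029 turn -0.0002 dist 44
```

```bash
python3 -m creep '[{"tx":0,"ty":0.12,"tz":0,"turn":0,"fingers":60},{"tx":0,"ty":0.22,"tz":0,"turn":0,"fingers":60},{"tx":0,"ty":0.26,"tz":0,"turn":0,"fingers":60},{"tx":0,"ty":0.26,"tz":0,"turn":0,"fingers":60}]'; python3 go.py 473.6 -254.6 136 -11;  python3 - <<'E'
from h import *
c=cap("side","9"); crop(c,330,120,450,240,4.5,"pics/s11.png")
c=cap("top","9"); crop(c,370,170,470,270,5,"pics/t11.png")
E
```

```text
clock: 14.6
eef_pos: [473.8, -252.8, 171.5]
eef_rot: [-1.571, 0.0, -0.191]
wrist_force: [-0.5, -0.3, 0.7]
finger_gap: 60.1
t 14.6 pos [ 473.8 -252.8  171.5] rot [-90.   0. -11.] F [-0.5 -0.3  0.7] gap 60.1 j1,j6 [-0.56 -1.94]
tx 0.0008 ty 0.1774 tz -0.0090 turn 0.0002 dist 36
```

View pics/s11.png

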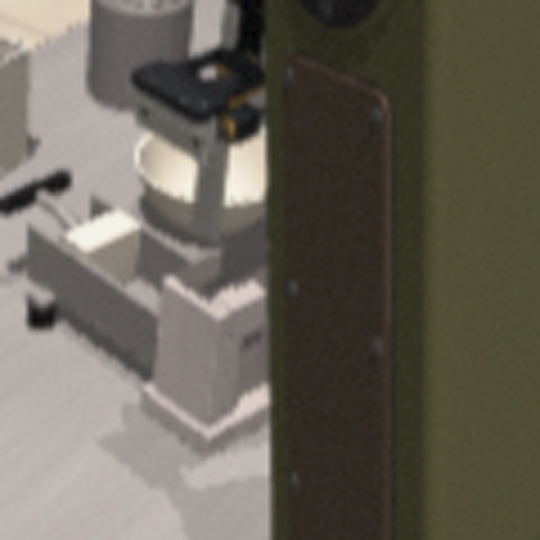

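View pics/t11.png

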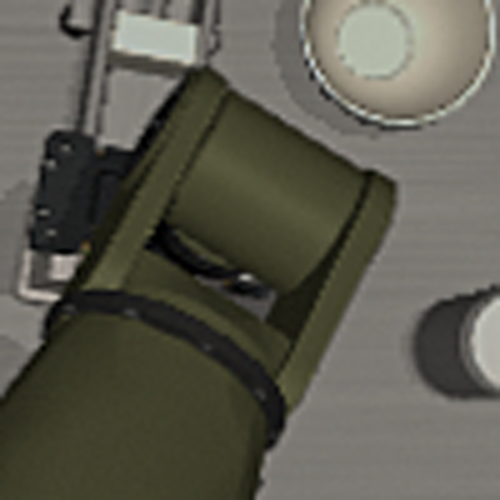

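```bash
python3 -m creep '[{"tx":0,"ty":0.06,"tz":-0.01,"turn":0,"fingers":60},{"tx":0,"ty":0.12,"tz":-0.01,"turn":0,"fingers":60},{"tx":0,"ty":0.165,"tz":-0.01,"turn":0,"fingers":60},{"tx":0,"ty":0.172,"tz":-0.01,"turn":0,"fingers":50},{"tx":0,"ty":0.172,"tz":-0.01,"turn":0,"fingers":40},{"tx":0,"ty":0.172,"tz":-0.01,"turn":0,"fingers":30},{"tx":0,"ty":0.172,"tz":-0.01,"turn":0,"fingers":30},{"tx":0,"ty":0.172,"tz":-0.01,"turn":0,"fingers":20},{"tx":0,"ty":0.172,"tz":-0.01,"turn":0,"fingers":20}]' 30; python3 go.py 473.6 -254.6 137 -11
```

```text
clock: 15.6
eef_pos: [474.0, -255.8, 138.9]
eef_rot: [-1.572, -0.003, -0.192]
wrist_force: [1.3, 0.1, 2.3]
finger_gap: 35.8
t 15.6 pos [ 474.  -255.8  138.9] rot [-90.1  -0.2 -11. ] F [1.3 0.1 2.3] gap 35.8 j1,j6 [-0.56 -1.94]
tx -0.0033 ty 0.0094 tz 0.0053 turn 0.0000 dist 2
```

```bash
python3 -m creep '[{"tx":0,"ty":-0.02,"tz":0,"turn":0,"fingers":20},{"tx":0,"ty":-0.06,"tz":0,"turn":0,"fingers":20},{"tx":0,"ty":-0.12,"tz":0,"turn":0,"fingers":20},{"tx":0,"ty":-0.18,"tz":0,"turn":0,"fingers":20},{"tx":0,"ty":-0.24,"tz":0,"turn":0,"fingers":20},{"tx":0,"ty":-0.29,"tz":0,"turn":0,"fingers":20},{"tx":0,"ty":-0.305,"tz":0,"turn":0,"fingers":20},{"tx":0,"ty":-0.305,"tz":0,"turn":0,"fingers":20}]' 40; python3 go.py 473.6 -254.6 199 -11; python3 - <<'E'
from h import *
c=cap("side","10"); crop(c,330,120,450,240,4.5,"pics/s12.png")
E
```

```text
clock: 16.4
eef_pos: [474.0, -255.6, 200.3]
eef_rot: [-1.573, -0.003, -0.192]
wrist_force: [-0.4, 0.1, -2.3]
finger_gap: 35.7
t 16.4 pos [ 474.  -255.6  200.3] rot [-90.1  -0.2 -11. ] F [-0.4  0.1 -2.3] gap 35.7 j1,j6 [-0.56 -1.94]
tx -0.0029 ty 0.0065 tz 0.0048 turn 0.0000 dist 2
```

View pics/s12.png

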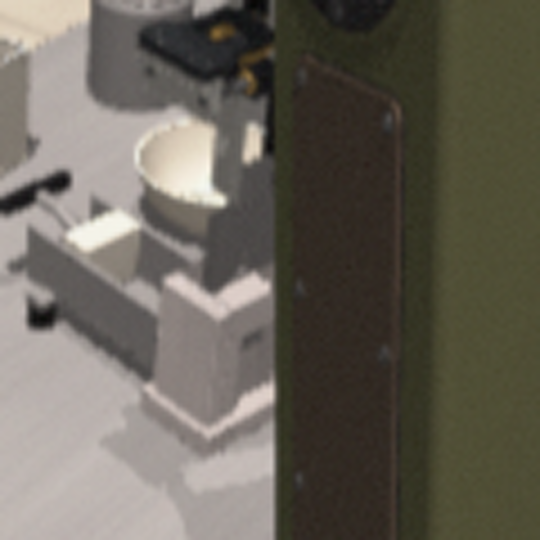

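```bash
python3 -m creep '[{"tx":0,"ty":0.015,"tz":0,"turn":0,"fingers":20},{"tx":-0.02,"ty":0.015,"tz":0,"turn":0,"fingers":20},{"tx":-0.04,"ty":0.017,"tz":0,"turn":0,"fingers":20},{"tx":-0.06,"ty":0.019,"tz":0,"turn":0,"fingers":20},{"tx":-0.08,"ty":0.023,"tz":0,"turn":0,"fingers":20},{"tx":-0.08,"ty":0.023,"tz":0,"turn":0,"fingers":20}]' 30; python3 go.py 473.6 -254.6 199 -11; python3 - <<'E'
from h import *
c=cap("side","11"); crop(c,330,120,450,240,4.5,"pics/s13.png")
E
```

```text
clock: 17.05
eef_pos: [457.8, -252.5, 195.4]
eef_rot: [-1.573, -0.003, -0.192]
wrist_force: [1.5, -1.2, -0.7]
finger_gap: 35.8
t 17.05 pos [ 457.8 -252.5  195.4] rot [-90.1  -0.2 -11. ] F [ 1.5 -1.2 -0.7] gap 35.8 j1,j6 [-0.57 -1.95]
tx 0.0794 ty -0.0178 tz 0.0049 turn -0.0000 dist 16
```

View pics/s13.png

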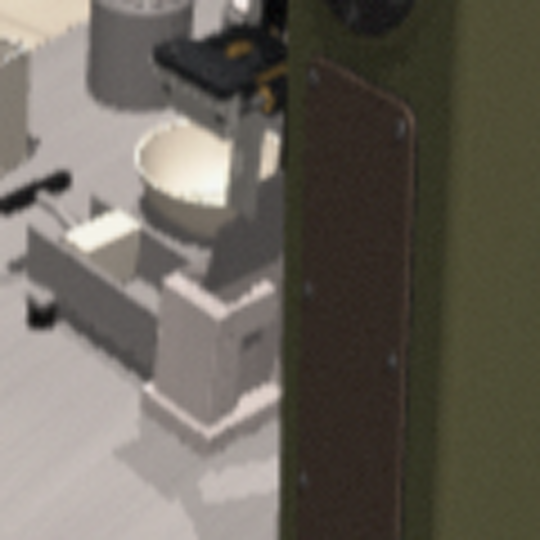

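```bash
python3 -m creep '[{"tx":-0.02,"ty":0.005,"tz":0,"turn":0,"fingers":20},{"tx":-0.04,"ty":0.012,"tz":0,"turn":0,"fingers":20},{"tx":-0.06,"ty":0.019,"tz":0,"turn":0,"fingers":20},{"tx":-0.08,"ty":0.027,"tz":0,"turn":0,"fingers":20},{"tx":-0.1,"ty":0.034,"tz":0,"turn":0,"fingers":20},{"tx":-0.11,"ty":0.036,"tz":0,"turn":0,"fingers":20},{"tx":-0.11,"ty":0.036,"tz":0,"turn":0,"fingers":20}]' 30; python3 go.py 473.6 -254.6 199 -11; python3 - <<'E'
from h import *
c=cap("side","12"); crop(c,330,120,450,240,4.5,"pics/s14.png")
E
```

```text
clock: 17.8
eef_pos: [436.1, -248.3, 187.9]
eef_rot: [-1.572, -0.003, -0.192]
wrist_force: [2.3, -0.8, -0.0]
finger_gap: 35.3
t 17.8 pos [ 436.1 -248.3  187.9] rot [-90.1  -0.2 -11. ] F [ 2.3 -0.8 -0. ] gap 35.3 j1,j6 [-0.59 -1.97]
tx 0.1903 ty -0.0550 tz 0.0047 turn -0.0001 dist 40
```

View pics/s14.png

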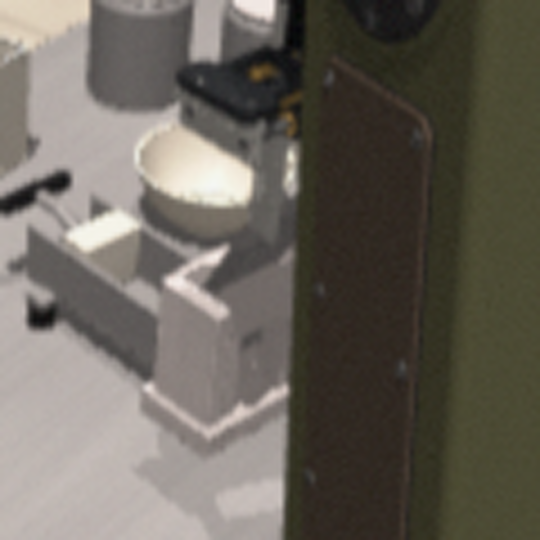

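```bash
python3 -m creep '[{"tx":0,"ty":0,"tz":0,"turn":0,"fingers":20},{"tx":0,"ty":0,"tz":0,"turn":0,"fingers":20},{"tx":0,"ty":-0.03,"tz":0,"turn":0,"fingers":20},{"tx":0,"ty":-0.08,"tz":0,"turn":0,"fingers":20},{"tx":0,"ty":-0.16,"tz":0,"turn":0,"fingers":20},{"tx":0,"ty":-0.28,"tz":0,"turn":0,"fingers":20},{"tx":0,"ty":-0.4,"tz":0,"turn":0,"fingers":20},{"tx":0,"ty":-0.5,"tz":0.15,"turn":0,"fingers":20},{"tx":0,"ty":-0.5,"tz":0.35,"turn":0,"fingers":20},{"tx":0,"ty":-0.5,"tz":0.55,"turn":0,"fingers":20},{"tx":0,"ty":-0.5,"tz":0.75,"turn":0,"fingers":20},{"tx":0,"ty":-0.5,"tz":0.8,"turn":0,"fingers":20},{"tx":0,"ty":-0.5,"tz":0.8,"turn":0,"fingers":20}]' 60; python3 go.py 475 60 280 -15; python3 - <<'E'
from h import *
c=cap("side","13"); crop(c,280,60,440,220,4,"pics/s15.png")
E
```

```text
clock: 19.15
eef_pos: [466.5, -90.1, 288.3]
eef_rot: [-1.573, -0.003, -0.19]
wrist_force: [-0.1, -0.3, -1.8]
finger_gap: 35.1
t 19.15 pos [466.5 -90.1 288.3] rot [-90.1  -0.2 -10.9] F [-0.1 -0.3 -1.8] gap 35.1 j1,j6 [-0.27 -1.65]
tx -0.1001 ty 0.0397 tz 0.7450 turn 0.0229 dist 151
```

View pics/s15.png

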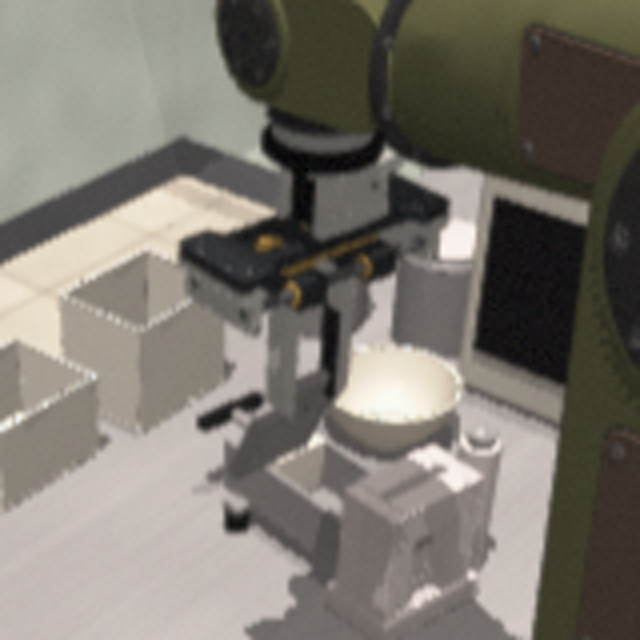

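```bash
cat > fitgrid.py <<'E'
from h import *
from scipy.optimize import least_squares
from fitcam import sdbox
np.set_printoptions(suppress=True,precision=2)
def toolpts(c,st,bias):
    R=Ro.from_euler("xyz",st["eef_rot"]).as_matrix(); T=np.array(st["eef_pos"])
    P=cloud(c)-bias; Q=(P-T)@R   # tool coords: x, y(down), z jaw
    return Q,R,T
def sdg(p,q):
    # p: th, a(x offset of frame centre), b (y(down) offset), jz, roll ignored
    th,a,b,jz=p[:4]; r=p[4] if len(p)>4 else 0
    n=np.array([np.cos(th),-np.sin(th),0]); u=np.array([-np.sin(th),-np.cos(th),0]); w=np.array([0,0,1.])
    u2=np.cos(r)*u+np.sin(r)*w; w2=np.cos(r)*w-np.sin(r)*u
    g=q-np.array([a,b,jz]); L=np.stack([g@n,g@w2,g@u2],1)
    f=sdbox(L,np.array([5,35,33])); t=sdbox(L-np.array([0,0,48]),np.array([5,18,15]))
    return np.minimum(f,t),L
def run(n,tag,bias,th0=0.44,show=True,uv=None):
    from cell import monitor
    st=monitor.read_state(); c=load(n,tag) ; Q,R,T=toolpts(c,st,np.array(bias)); q=Q.reshape(-1,3)
    ok=np.isfinite(q).all(1)&(abs(q[:,2])<45)&(q[:,1]>3)&(q[:,1]<90)&(q[:,0]>-30)&(q[:,0]<70)
    q=q[ok]
    p0=[th0,25,40,0,0]
    for it in range(4):
        d,_=sdg(p0,q); s=q[np.abs(d)<(12,8,6,5)[it]]
        f=least_squares(lambda p:sdg(p,s)[0],p0,loss="soft_l1",f_scale=1.5); p0=f.x
    print(n,len(s),"tilt %.2f deg"%np.rad2deg(p0[0]),"centre tool x,y,z",p0[1:4],"roll %.2f"%np.rad2deg(p0[4]),"res",np.abs(f.fun).mean())
    W=R@p0[1:4]+T; print("centre world",W); return p0
if __name__=="__main__":
    import sys; run(sys.argv[1],sys.argv[2],eval(sys.argv[3]) if len(sys.argv)>3 else [0,0,0])
E
python3 fitgrid.py side 13 "[-1.5,2,-1]"
```

```text
side 255 tilt 24.31 deg centre tool x,y,z [26.92 37.09  1.49] roll -1.06 res 0.962960394968031
centre world [493.21 -94.9  251.07]
```

```bash
python3 -m creep '[{"tx":0,"ty":0,"tz":0.05,"turn":0,"fingers":20},{"tx":-0.01,"ty":0,"tz":0.15,"turn":0,"fingers":20},{"tx":-0.03,"ty":0,"tz":0.3,"turn":0.01,"fingers":20},{"tx":-0.05,"ty":0,"tz":0.45,"turn":0.01,"fingers":20},{"tx":-0.08,"ty":0,"tz":0.6,"turn":0.02,"fingers":20},{"tx":-0.1,"ty":0,"tz":0.75,"turn":0.03,"fingers":20},{"tx":-0.12,"ty":0,"tz":0.85,"turn":0.04,"fingers":20},{"tx":-0.13,"ty":0,"tz":0.9,"turn":0.045,"fingers":20},{"tx":-0.13,"ty":0,"tz":0.92,"turn":0.048,"fingers":20},{"tx":-0.13,"ty":0,"tz":0.92,"turn":0.048,"fingers":20}]'; python3 go.py 521 224 280 -19.6
```

```text
clock: 20.2
eef_pos: [476.0, 94.1, 287.6]
eef_rot: [-1.573, -0.003, -0.342]
wrist_force: [-0.6, -0.2, -2.3]
finger_gap: 35.1
t 20.2 pos [476.   94.1 287.6] rot [-90.1  -0.1 -19.6] F [-0.6 -0.2 -2.3] gap 35.1 j1,j6 [ 0.12 -1.11]
tx -0.0060 ty 0.0369 tz 0.6873 turn -0.0001 dist 138
```

```bash
python3 -m creep '[{"tx":0,"ty":0,"tz":0.05,"turn":0,"fingers":20},{"tx":0,"ty":0,"tz":0.15,"turn":0,"fingers":20},{"tx":0,"ty":0,"tz":0.3,"turn":0,"fingers":20},{"tx":0,"ty":0.02,"tz":0.45,"turn":0,"fingers":20},{"tx":0,"ty":0.06,"tz":0.58,"turn":0,"fingers":20},{"tx":-0.005,"ty":0.12,"tz":0.66,"turn":0,"fingers":20},{"tx":-0.005,"ty":0.17,"tz":0.69,"turn":0,"fingers":20},{"tx":-0.005,"ty":0.2,"tz":0.69,"turn":0,"fingers":20},{"tx":-0.005,"ty":0.2,"tz":0.69,"turn":0,"fingers":20},{"tx":-0.005,"ty":0.2,"tz":0.69,"turn":0,"fingers":20}]'; python3 go.py 521 224 246 -19.6;  python3 - <<'E'
from h import *
c=cap("side","14"); crop(c,190,110,330,250,4,"pics/s16.png")
c=cap("top","14"); crop(c,200,90,310,230,4,"pics/t16.png")
E
python3 fitgrid.py side 14 "[-1.5,2,-1]";python3 fitgrid.py side 14 "[0,0,0]"; python3 fitgrid.py top 14 "[2,-2,1]"
```

```text
clock: 21.2
eef_pos: [521.5, 223.6, 247.9]
eef_rot: [-1.572, -0.003, -0.343]
wrist_force: [0.2, 0.4, -1.9]
finger_gap: 35.4
t 21.2 pos [521.5 223.6 247.9] rot [-90.1  -0.2 -19.7] F [ 0.2  0.4 -1.9] gap 35.4 j1,j6 [ 0.34 -0.89]
tx -0.0032 ty 0.0095 tz 0.0012 turn -0.0003 dist 2
side 313 tilt 24.29 deg centre tool x,y,z [26.94 36.43  0.35] roll -0.52 res 0.9850989198505845
centre world [547.2  215.   211.85]
side 314 tilt 24.31 deg centre tool x,y,z [24.84 37.42  1.73] roll -0.52 res 0.9841319268793532
centre world [545.7  217.   210.85]
top 0 tilt 25.21 deg centre tool x,y,z [25. 40.  0.] roll 0.00 res nan
centre world [545.27 215.31 208.27]fitgrid.py:26: RuntimeWarning: Mean of empty slice.
  print(n,len(s),"tilt %.2f deg"%np.rad2deg(p0[0]),"centre tool x,y,z",p0[1:4],"roll %.2f"%np.rad2deg(p0[4]),"res",np.abs(f.fun).mean())
  ret = ret.dtype.type(ret / rcount)
```

View pics/s16.png

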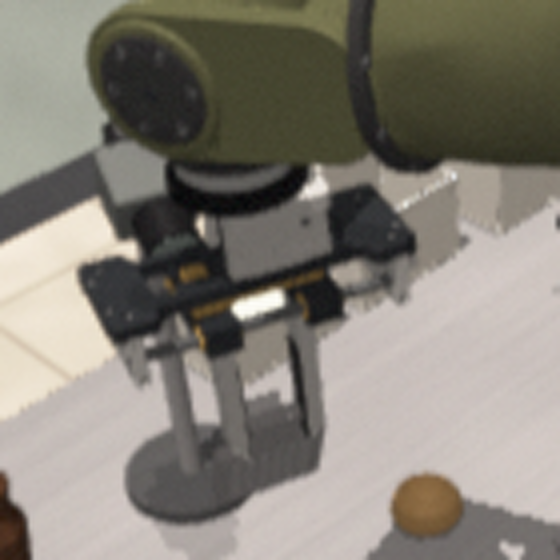

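View pics/t16.png

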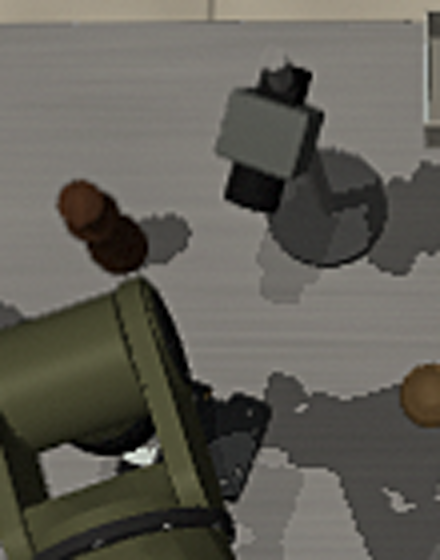

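```bash
python3 go.py 519.3 223.4 245.2 -19.6
```

```text
t 21.3 pos [521.6 223.8 248.2] rot [-90.1  -0.2 -19.7] F [ 0.6 -0.5 -2. ] gap 35.4 j1,j6 [ 0.34 -0.89]
tx -0.0102 ty 0.0149 tz -0.0058 turn -0.0003 dist 4
```

```bash
python3 -m creep '[{"tx":-0.005,"ty":0.008,"tz":-0.003,"turn":0,"fingers":20},{"tx":-0.01,"ty":0.017,"tz":-0.005,"turn":0,"fingers":20},{"tx":-0.01,"ty":0.017,"tz":-0.005,"turn":0,"fingers":20},{"tx":-0.01,"ty":0.017,"tz":-0.005,"turn":0,"fingers":20},{"tx":-0.01,"ty":0.017,"tz":-0.005,"turn":0,"fingers":20},{"tx":-0.01,"ty":0.017,"tz":-0.005,"turn":0,"fingers":20},{"tx":-0.01,"ty":0.017,"tz":-0.005,"turn":0,"fingers":20},{"tx":-0.01,"ty":0.017,"tz":-0.005,"turn":0,"fingers":20}]'; python3 go.py 519.3 223.4 245.2 -19.6; python3 - <<'E'
from h import *
c=cap("side","15"); cap("top","15"); cv2.imwrite("pics/s17.png",c["frame"][:,:,::-1])
E
python3 fitgrid.py side 15 "[-1.5,2,-1]";python3 fitgrid.py side 15 "[0,0,0]"
python3 - <<'E'
from h import *
P=cloud(load("side","15")).reshape(-1,3)
for n,c,h in (("pounder",(509,284),40),):
    for z in(40,60,80,100,115):
        m=(np.hypot(P[:,0]-509,P[:,1]-284)<18)&(P[:,2]>z)&(P[:,2]<z+16)
        if m.any(): print(z,P[m].mean(0).round(1))
m=(np.hypot(P[:,0]-459,P[:,1]+331)<20)&(P[:,2]>138)&(P[:,2]<175); print("pin z",np.percentile(P[m,2],[50,90]) if m.any() else None)
E
```

```text
clock: 22.1
eef_pos: [519.4, 223.5, 244.8]
eef_rot: [-1.572, -0.004, -0.343]
wrist_force: [-0.6, 0.3, -0.8]
finger_gap: 35.5
t 22.1 pos [519.4 223.5 244.8] rot [-90.1  -0.2 -19.7] F [-0.6  0.3 -0.8] gap 35.5 j1,j6 [ 0.34 -0.88]
tx -0.0003 ty -0.0021 tz -0.0008 turn -0.0003 dist 0
side 308 tilt 24.50 deg centre tool x,y,z [27.02 36.56  0.56] roll -0.72 res 1.031717523964855
centre world [545.14 214.88 208.29]
side 309 tilt 24.51 deg centre tool x,y,z [24.93 37.55  1.94] roll -0.72 res 1.0293918777952724
centre world [543.64 216.88 207.29]
40 [502.2 287.1  48.1]
60 [502.9 287.5  66.9]
80 [502.3 287.4  88. ]
100 [503.1 286.5 108. ]
115 [503.5 285.8 124.3]
pin z [142.72812909 144.97933292]
```

View pics/s17.png

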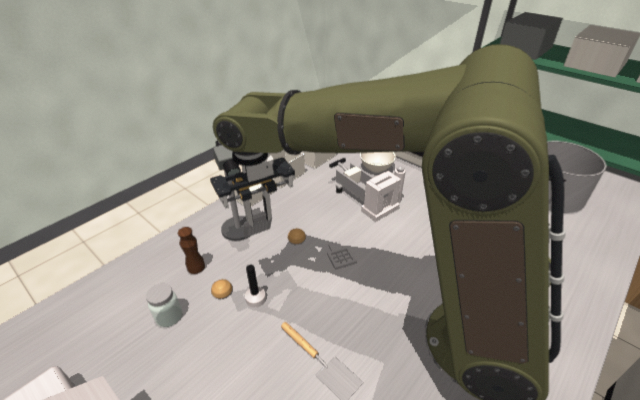

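```bash
python3 - <<'E'
from cell import manip
print(manip.sign_off())
E
```

```text
the job is handed in; nothing more can be done
None
```

The job is done and handed in at about 22 s of the 64 s allowed. The arm is still holding the grid in front of the inspection camera.

**What I did**
- **Pin:** I gripped the pounder by its handle and pressed the pin down with it until it bottomed. The net push was about 34 N and the tool height matched full travel.
- **Pounder:** I stood it back upright at its old place.
- **Grid:** I gripped it across its tab and drew it most of the way up. The arm cannot tilt its tool, so I swung the grid in the fingers against the slot edge to get the 25° tilt. Then I gripped it at 60 N and carried it to the focus point.

**Last checks**

| Check | Reading |
|---|---|
| Pin top | about 143–145 mm (fully down is 145 mm) |
| Pounder | upright within measuring noise |
| Grid tilt | 24.5° (25° wanted) |
| Grid roll | −0.7° |
| Grid middle to focus point, as measured by the side camera | about 1.5 mm |
| Other things on the counter | they look unmoved in the side picture |

**Limits and disagreements**
- The two cameras disagree by about 3–4 mm in x and y. I used their average for most positions. The final grid position is from the side camera only, because the arm hid the grid from the top camera.
- On the final approach to the pin the arm hid it from both cameras. I positioned the pounder from earlier measurements, about 5 mm off centre, on a striking face 28 mm in radius.

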